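Clear the pickup plate and switch it on

ROBOT

A 6-joint arm with a two-finger parallel gripper is mounted at the origin on the work surface. World frame = base frame: x ahead of the robot, y to its left, z up, the work surface at z = 0. Lengths are in m, angles in rad, forces in N, time in s.
With the tool pointing down it reaches from about 0.35 to 0.85 m from the base axis. Payload 8.1 kg.
Tool frame: the origin (TCP) lies on the centre line of the jaws, within the pads' length; the fingertips stand 17 mm ahead of it and the grasp point (between the pads) lies 2 mm behind it (robot.tip_reach is the z of the fingertips in the tool frame, in m); z points along the fingers, y is the direction in which the jaws open and shut (so a half turn about z gives the same grasp; the last joint's range is limited). The gripper opens to 93 mm and grips with 3 to 60 N. Pads are 15 mm wide; open, the fingers measure 128 mm over their backs; the gripper's body (75 mm by 188 mm) begins 65 mm behind the grasp point.
Start: joints at [-1.399, 0.13, 1.488, -0, 1.523, -0.085], TCP at [0.152, -0.58, 0.236] pointing down, gripper open.
Joint ranges: [-2.96, 2.96], [-0.89, 2.26], [0.02, 2.5], [-1.34, 4.48], [0, 2.73], [-2.66, 2.66]. Speed limits (rad/s): [2.39, 2.39, 2.79, 3.14, 3.14, 3.14].

INTERFACE

Orientations are given as a rotation vector (axis times angle).
In Python, from plant import robot, read_camera, ticket gives the robot as it stands.
- The arm moves only by the tool arm_command, never from a script. Its argument "rows" is a list of rows, each a list of 7 numbers: the shift along the world's x, y, z each as a share of 0.8 m, from -1 to 1, then the turn, a rotation vector about the world's x, y, z each as a share of 30 degrees, from -1 to 1, then the closure, from 0 (fully open) to 1 (shut). A call has 1 to 12 rows; each row is the pose to reach, as a shift and turn from the pose measured when the call began; what a row does not reach only later rows make up. A row lasts 1/12 s, in which the tool goes at most 41.7 mm and 7.16 degrees, less where a joint would pass 70% of its speed; a pose out of reach is approached as far as the arm can. A call with a number of a shift or a turn outside -1 to 1 is refused whole. A call with a gripper value outside its range is refused whole. The fingers move at their own pace and stop on an object; "grip_force" is the grip in N (left out, the last holds). Time passes only in rows, so rows that repeat a pose let the fingers close. It gives the time, the measured TCP pose, the force and the opening at its end, in the units of the state.
- robot.read_state(): the state, without advancing time (a new reading comes with each control period).
- read_camera(name): name is "scene" or "top"; returns a dict with "frame" (384x512x3 uint8, red, green, blue), "camera_matrix" (3x3 intrinsics, pixels), "dist_coeffs" ([k1, k2, p1, p2, k3] as OpenCV has them; the pictures are not rectified), "cam_to_world" (4x4, takes a point from camera to world coordinates). Camera axes: x right, y up, looking along -z (the intrinsics and any distortion apply to the point x, -y, -z); pixel columns grow to the right and rows downward; lengths in m; the calibration is good to about 2 mm. A picture is of the moment at which its call begins. There is no depth.
- ticket.close_job(): hands the job in, once; it reports no verdict.
The state is a dict: "t": time; "q": joint angles; "dq": joint speeds; "joint_torque": joint torques, N m; "tool_pos": TCP position; "orientation": TCP orientation; "force": force on the tool from outside, world axes, zero at the start; "wrist_torque": the same for the moment, N m; "opening": finger opening in m.
Only numpy, scipy, OpenCV 4.12 (cv2) and the standard library are available. Lean on these libraries where they do the work, as an engineer would, in place of code of your own. Each camera call takes 0.05 s, during which the arm holds its last target.

TASK

Take the scraper block and, pressing it firmly but not hard on the sprung steel plate, wipe all five glass chips over the plate's open end into the tray; do not touch the chips with the gripper. Then stand the scraper upright on the bench, and only then push the hot plate's knob down and turn it clockwise to its stop, so that it is on, and let it spring back up. Leave everything else as it is.

Things in the scene. Friction and masses are not known exactly. Their poses are not given: they have to be found in the camera images.
- hotplate: Fixed grey bench hot plate with a built-in chip tray; shifted and turned from one time to the next. Origin: on the bench under the plate's centre; z up; y runs along the unit: control end (-205 to -110 mm), plate (-110 to 110), tray (to 225). Width 210 mm in x
- plate: Dark steel plate floating level on stiff springs (gives up to 5 mm when pressed), 180 (x) x 220 (y) x 10 mm, axes as hotplate. Origin: centre of its underside; its top, where the chips lie, is 10 mm above that (60 mm above the bench). Steel rims 12 mm higher than the top border it: along both sides (inner faces at x = -90 and 90 mm) and at the control end (inner face at y = -100 mm). Its +y end is open
- tray_floor (a point): Centre of the chip tray's floor, 15 mm above the bench. The tray is open on top, inside 200 mm (x) by 120 mm (y of hotplate: 100 to 220 mm). Its side walls reach 45 mm and its far wall 60 mm above the bench; the plate juts 10 mm over it, so chips pushed over the open end drop in
- scraper: Loose scraper block, 0.2 to 0.3 kg: flat black graphite block 100 (its x) x 32 (y) x 24 mm high; on it an upright wooden grip 64 (x) x 22 mm (y), 24 to 69 mm above the underside, to be held across its 22 mm from above. Origin: centre of the underside. It starts upright on the bench left or right of the hot plate. Its long side faces push the chips
- knob_turn (a joint): Turn of the black push-to-turn knob on the control end, rad, growing clockwise seen from above, 0 to 1.4 (end stop: on). At value v its grip bar lies along the x of hotplate turned by -v about z. It starts at 0 to 0.12; friction 0.04 N m. Unless pushed down the knob locks at about 0.3; past about 0.85 the lock is behind it
- knob_press (a joint): How far the knob is pushed down, m, 0 (up) to 0.006 (bottomed). A spring resists with 3 N at the start and 8 N at the bottom and lifts the knob when let go. The lock clears from about 0.0035
- knob_grip (a point): Middle of the knob's grip bar, on the knob's axis (x = -35, y = -158 mm of hotplate), 93 mm above the bench while up. The bar is 12 mm thick, 44 mm long, 30 mm high (top 11 mm above this point) and stands on a round skirt, 50 mm across, whose top is 19 mm below this point
- chip0: Loose chip of green glass, about 24 x 22 x 8 mm, 12 g, irregular, lying flat on the plate at the start. Origin: centre of its underside
- chip1: Loose chip of green glass, about 28 x 22 x 7 mm, 12 g, irregular, lying flat on the plate at the start. Origin: centre of its underside
- chip2: Loose chip of green glass, about 26 x 22 x 9 mm, 12 g, irregular, lying flat on the plate at the start. Origin: centre of its underside
- chip3: Loose chip of green glass, about 26 x 21 x 8 mm, 12 g, irregular, lying flat on the plate at the start. Origin: centre of its underside
- chip4: Loose chip of green glass, about 24 x 19 x 9 mm, 12 g, irregular, lying flat on the plate at the start. Origin: centre of its underside
- mould: Iron mould, 70 x 70 mm base with a round cup, 55 mm high, 0.7 kg, on the bench on the other side from the scraper. A bystander: leave it alone. Origin: its underside
- cup: Small steel cup, 36 mm wide, 30 mm high, standing on the control end of the hot plate beside the knob. A bystander: leave it alone. Origin: its underside
- jar: Amber glass jar, 64 mm wide, 75 mm high, on the bench. A bystander: leave it alone. Origin: its underside
- can: Metal can, 66 mm wide, 65 mm high, on the bench. A bystander: leave it alone. Origin: its underside
- brush: Wooden brush lying behind the hot plate. A bystander: leave it alone. Origin: its underside
- jacks: Steel jacks (big tweezers), 220 mm long, lying behind the hot plate. A bystander: leave it alone. Origin: its underside
There are look-alikes about, which are no part of the job. Of the things that look like the scraper, the smallest one is meant.

How it is judged:
On the way, in this order (a step that is already met when the one before it is completed fails the run):
1. the scraper wipes along the plate in contact (over 2 N while moving) (contact force between scraper and plate above 2 N and linear speed of scraper above 0.02 m/s), for 0.4 s.
2. all five chips lie in the tray (y of chip0 in the frame of hotplate between 0.105 and 0.225 m and x of chip0 in the frame of hotplate between -0.105 and 0.105 m and z of each of chip0, chip1, chip2, chip3, chip4 in the frame of hotplate below 0.048 m and y of chip1 in the frame of hotplate between 0.105 and 0.225 m and x of chip1 in the frame of hotplate between -0.105 and 0.105 m and y of chip2 in the frame of hotplate between 0.105 and 0.225 m and x of chip2 in the frame of hotplate between -0.105 and 0.105 m and y of chip3 in the frame of hotplate between 0.105 and 0.225 m and x of chip3 in the frame of hotplate between -0.105 and 0.105 m and y of chip4 in the frame of hotplate between 0.105 and 0.225 m and x of chip4 in the frame of hotplate between -0.105 and 0.105 m), for 0.2 s.
3. the scraper stands upright on the bench, let go (height (world z) of scraper below 0.008 m and angle between scraper's own z axis and vertical below 0.1 rad and linear speed of scraper below 0.02 m/s and contact force between the fingers and scraper below 0.1 N), for 0.2 s.
4. the knob is pushed down (3 mm or more) before it is turned (value of joint knob_press above 0.003 m and value of joint knob_turn below 0.5 rad), for 0.05 s.
At the end, for the whole second after the job is handed in: All five chips lie still in the tray (inside its walls, their undersides lower than 48 mm above the bench); the scraper stands on the bench, upright within 0.1 rad, let go and at rest; the knob is turned to 1.2 rad or more and is up again (pushed in by less than 1.5 mm) (all of step 2 and all of step 3 and value of joint knob_turn above 1.2 rad and value of joint knob_press below 0.0015 m and linear speed of each of chip0, chip1, chip2, chip3, chip4 below 0.03 m/s); the robot touches nothing.
It fails at once if the scraper presses on the plate with more than 40 N (contact force between scraper and plate above 40 N).
It fails at once if the fingers touch a chip (contact force between the fingers and chip0 above 0.3 N or contact force between the fingers and chip1 above 0.3 N or contact force between the fingers and chip2 above 0.3 N or contact force between the fingers and chip3 above 0.3 N or contact force between the fingers and chip4 above 0.3 N).
It fails at once if a chip falls on the bench (height (world z) of any of chip0, chip1, chip2, chip3, chip4 below 0.01 m).
It fails at once if a bystander is shifted by more than 25 mm or tipped over (distance of any of mould, cup, jar, can, brush, jacks from where it was at the start of the episode above 0.025 m or angle between any of mould, cup, jar, can, brush, jacks's own z axis and vertical above 0.4 rad).
It also fails if it takes over 72 s, if anything falls off the work surface, if the arm or the gripper's body presses on something with over 40 N, if the wrist force passes 120 N, or if a joint passes its speed limit or range.

## Working session

There is one attempt and no reset: what is moved stays moved. The work goes in short steps, Python scripts to look and compute and a tool call to move; the robot and the scene stay as the last step left them, time stands still between calls to the robot, and variables do not carry over. Pictures are saved under pics/ and viewed, and the job is handed in when it is done.

Besides the shell and the picture viewer there is one more tool, called by a JSON object that holds its "fn" and its "kwargs", one argument or row to a line. arm_command: Moves the arm, as the interface text tells. Shift numbers are shares of 0.8 m and turn numbers shares of 30 degrees, none past 1 either way. Its arguments: {"type":"object","properties":{"rows":{"type":"array","items":{"type":"array","items":{"type":"number","minimum":-1,"maximum":1}}},"grip_force":{"type":"number"}},"required":["rows"]}

```bash
ls; mkdir -p pics; python3 - <<'E'
from plant import robot, read_camera, ticket
import cv2
for n in("scene","top"):
    c=read_camera(n); cv2.imwrite(f"pics/{n}0.png",c["frame"][:,:,::-1]); print(n,c["camera_matrix"],c["dist_coeffs"],c["cam_to_world"])
s=robot.read_state(); print({k:s[k] for k in("t","tool_pos","orientation","force","opening")}, robot.tip_reach)
E
```

```text
pics
scene [[379.4419307    0.         254.06953249]
 [  0.         379.4419307  190.20421046]
 [  0.           0.           1.        ]] [-0.11124179  0.          0.          0.          0.        ] [[ 0.69126408 -0.54976019  0.46895384  1.05008151]
 [ 0.72258194  0.52104083 -0.45430365 -0.54313301]
 [ 0.00541396  0.65290137  0.75742359  0.92898997]
 [ 0.          0.          0.          1.        ]]
top [[376.75244602   0.         254.91629872]
 [  0.         376.75244602 191.95657668]
 [  0.           0.           1.        ]] [-0.0229948  0.         0.         0.         0.       ] [[ 0.00275956  0.99503568 -0.09948056  0.41988944]
 [-0.99997816  0.00214839 -0.00625024 -0.04220314]
 [-0.00600549  0.09949563  0.99501988  1.21919089]
 [ 0.          0.          0.          1.        ]]
{'t': 0.1, 'tool_pos': array([ 0.1523055 , -0.5798267 ,  0.23467036]), 'orientation': array([-3.11403622e+00, -4.01976034e-01,  1.45350995e-04]), 'force': array([ 0.87426732, -0.38427508,  0.1757738 ]), 'opening': 0.0930658145301745} 0.017
```

View pics/scene0.png

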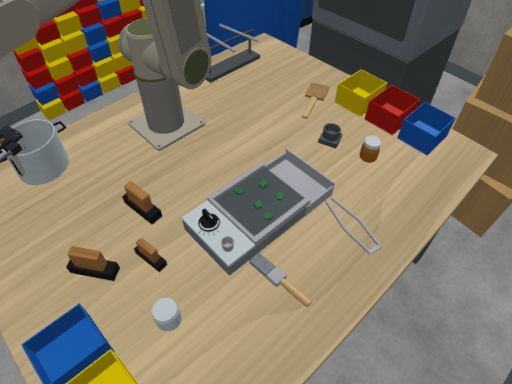

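View pics/top0.png

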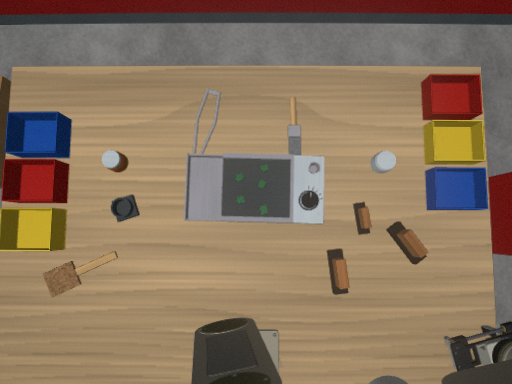

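Top view: three scraper-like blocks, at (363,218), (408,243) and (339,271). The one at (363,218) looks smallest and also sits at (150,255) in the scene view. The hot plate runs from about x 186 to 324 with its control end on the right, and the knob is at (309,200). I'll confirm this with enlarged crops.

```bash
cat > h.py <<'E'
import numpy as np, cv2
from plant import robot, read_camera, ticket
def ray(c,px):
    u=cv2.undistortPoints(np.array(px,float).reshape(-1,1,2),c["camera_matrix"],c["dist_coeffs"]).reshape(-1,2)
    M=c["cam_to_world"]; d=np.c_[u[:,0],-u[:,1],-np.ones(len(u))]@M[:3,:3].T
    return M[:3,3],d
def onz(c,px,z):
    o,d=ray(c,px); z=np.asarray(z,float)*np.ones(len(d)); return o+d*((z-o[2])/d[:,2])[:,None]
def proj(c,P):
    M=c["cam_to_world"]; p=(np.atleast_2d(P)-M[:3,3])@M[:3,:3]; p=p*[1,-1,-1]
    return cv2.projectPoints(p.reshape(-1,1,3),np.zeros(3),np.zeros(3),c["camera_matrix"],c["dist_coeffs"])[0].reshape(-1,2)
E
python3 - <<'E'
from h import *
a=read_camera("top")["frame"][:,:,::-1]; b=read_camera("scene")["frame"][:,:,::-1]
cv2.imwrite("pics/t1.png",cv2.resize(a[140:240,175:335],None,fx=5,fy=5,interpolation=cv2.INTER_CUBIC))
A=cv2.resize(a[190:300,320:440],None,fx=3.3,fy=3.3,interpolation=cv2.INTER_CUBIC)
B=cv2.resize(b[175:285,60:180],None,fx=3.3,fy=3.3,interpolation=cv2.INTER_CUBIC)
cv2.imwrite("pics/s1.png",np.hstack([A,B]))
E
```

```text
(no output)
```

View pics/t1.png

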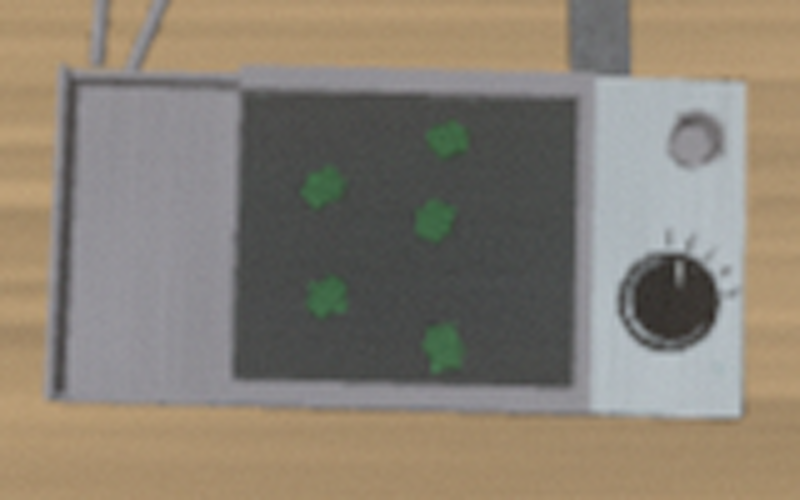

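View pics/s1.png

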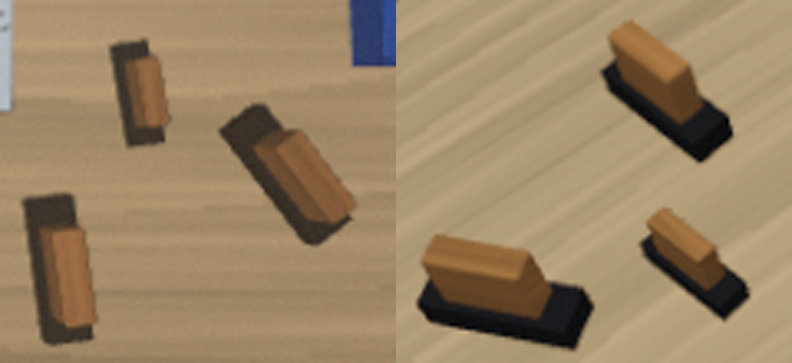

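The crops confirm it: the block at top (363,218) / scene (150,255) is clearly the smallest of the three, so it is the scraper. Next I'll measure its pose along with the plate, chips and knob.

```bash
cat > meas.py <<'E'
from h import *
c=read_camera("top"); s=read_camera("scene")
f=c["frame"].astype(int); hsv=cv2.cvtColor(c["frame"],cv2.COLOR_RGB2HSV)
def big(m,box):
    k=np.zeros_like(m,np.uint8); x0,y0,x1,y1=box; k[y0:y1,x0:x1]=m[y0:y1,x0:x1]
    cs=cv2.findContours(k,0,cv2.CHAIN_APPROX_NONE)[0]; return sorted(cs,key=cv2.contourArea,reverse=True)
# plate: dark or green
dark=(f.max(2)<105).astype(np.uint8); green=((f[:,:,1]>f[:,:,0]+18)&(f[:,:,1]>f[:,:,2]+18)).astype(np.uint8)
pc=big(cv2.morphologyEx(dark|green,cv2.MORPH_OPEN,np.ones((5,5))),(205,148,296,226))[0]
w=onz(c,pc.reshape(-1,2),.06)[:,:2]
r=cv2.minAreaRect((w*1000).astype(np.float32)); print("plate rect",r); print(cv2.boxPoints(r))
for k in big(green,(205,148,296,226)):
    if cv2.contourArea(k)>8:
        m=cv2.moments(k); print("chip",onz(c,[[m['m10']/m['m00'],m['m01']/m['m00']]],.065)[0,:2].round(4))
# scraper base in the top view (dark) & grip (brown)
dk=(f.max(2)<90).astype(np.uint8)
g=hsv; br=((g[:,:,0]<16)&(g[:,:,1]>120)&(g[:,:,2]>70)).astype(np.uint8)
for nm,m,z in(("base",dk|br,.024),("grip",br,.069)):
    k=big(m,(348,195,380,240))[0]; print(nm,cv2.contourArea(k),cv2.minAreaRect(k)); w=onz(c,k.reshape(-1,2),z)[:,:2]
    print(cv2.minAreaRect((w*1000).astype(np.float32)))
k=big(dk,(295,185,324,215))[0]; print("knob",cv2.minAreaRect(k), onz(c,[cv2.minAreaRect(k)[0]],.074))
E
python3 meas.py
```

```text
plate rect ((551.6907958984375, -36.61262512207031), (207.54852294921875, 180.43484497070312), 89.63875579833984)
[[ 460.82086 -139.81601]
 [ 641.25214 -140.95364]
 [ 642.5607    66.59076]
 [ 462.12946   67.72839]]
chip [ 0.4828 -0.0604]
chip [0.5818 0.014 ]
chip [0.5135 0.0109]
chip [ 0.5613 -0.0548]
chip [ 0.6114 -0.063 ]
base 347.0 ((362.3918762207031, 217.85134887695312), (31.071409225463867, 13.31631851196289), 80.53767395019531)
((458.0294494628906, -375.2974853515625), (98.04188537597656, 42.42652893066406), 8.207806587219238)
grip 174.5 ((364.07598876953125, 217.6680145263672), (21.376813888549805, 9.928143501281738), 79.69515228271484)
((456.9834289550781, -367.9343566894531), (64.7738265991211, 30.457069396972656), 9.01322078704834)
knob ((309.7500305175781, 199.75), (16.26345443725586, 15.55634880065918), 45.0) [[ 0.51087674 -0.20217771  0.074     ]]
```

```bash
cat >> meas.py <<'E'
print('---')
G=cv2.GaussianBlur(cv2.cvtColor(c["frame"],cv2.COLOR_RGB2GRAY).astype(float),(0,0),.8)
def edge(line,lo,hi):
    # subpixel position of strongest gradient along a 1-D profile
    d=np.abs(np.diff(line[lo:hi+1])); i=int(d.argmax())
    w=slice(max(i-1,0),i+2); return lo+.5+(np.arange(len(d))[w]*d[w]).sum()/d[w].sum()
def fit(pts,z):
    w=onz(c,pts,z)[:,:2]; v=cv2.fitLine(w.astype(np.float32),cv2.DIST_HUBER,0,.001,.001).ravel(); return v
cols=range(228,288); rows=list(range(164,212))
far=fit([(x,edge(G[:,x],155,163)) for x in cols],.06)
near=fit([(x,edge(G[:,x],213,219)) for x in cols],.065)
opn=fit([(edge(G[y],218,227),y) for y in rows],.06)
ctl=fit([(edge(G[y],287,293),y) for y in rows],.065)
for n,v in(("far",far),("near",near),("open",opn),("ctl",ctl)): print(n,v.round(4),"deg",np.degrees(np.arctan2(v[1],v[0])).round(2))
E
python3 meas.py | sed -n '/---/,$p'
```

```text
---
far [ 0.0231  0.9997  0.6419 -0.0427] deg 88.68
near [ 0.0258  0.9997  0.4606 -0.0351] deg 88.52
open [ 0.9998 -0.02    0.5496  0.0676] deg -1.15
ctl [ 0.9999 -0.0133  0.5362 -0.1417] deg -0.76
```

```bash
cat > scr.py <<'E'
import io,contextlib
with contextlib.redirect_stdout(io.StringIO()): from meas import *
F=f.astype(float); Rr=cv2.GaussianBlur(F[:,:,0],(0,0),.7); B=cv2.GaussianBlur(F.mean(2),(0,0),.7)
rows=range(206,230)
l=fit([(edge(B[y],352,361),y) for y in rows],0.0)
l2=fit([(edge(B[y],352,361),y) for y in rows],0.012)
gr=fit([(edge(Rr[y]*0+B[y],366,376),y) for y in range(211,225)],.069)
gl=fit([(edge(Rr[y],357,365),y) for y in range(211,225)],.03)
for n,v,o in(("baseL z0",l,-.016),("gripR z69",gr,.011),("gripL z30",gl,-.011)):
    a=np.arctan(v[1]/v[0]); yc=v[3]+(.4575-v[2])*np.tan(a)+o/np.cos(a); print(n,"deg",np.degrees(a).round(2),"axis y at x=.4575:",yc.round(4))
E
python3 scr.py
python3 - <<'E'
from h import *
for n,(x0,y0,x1,y1) in(("top",(340,190,390,245)),("scene",(130,230,175,275))):
    c=read_camera(n); f=c["frame"][:,:,::-1].copy(); k=8; im=cv2.resize(f[y0:y1,x0:x1],None,fx=k,fy=k,interpolation=cv2.INTER_CUBIC)
    C=np.array([.4575,-.363]); a=np.radians(8.5); u=np.array([np.cos(a),np.sin(a)]); v=np.array([-u[1],u[0]])
    for (L,W,z,col) in((50,16,.0,(255,0,0)),(50,16,.024,(255,255,0)),(32,11,.069,(0,0,255))):
        P=[np.r_[C+sx*L/1e3*u+sy*W/1e3*v,z] for sx,sy in((1,1),(1,-1),(-1,-1),(-1,1))]
        q=((proj(c,P)-[x0,y0]+.5)*k).astype(int); cv2.polylines(im,[q],True,col,1)
    cv2.imwrite(f"pics/scr_{n}.png",im)
E
```

```text
baseL z0 deg 8.35 axis y at x=.4575: -0.3746
gripR z69 deg 8.09 axis y at x=.4575: -0.374
gripL z30 deg 7.95 axis y at x=.4575: -0.3735
```

View pics/scr_top.png

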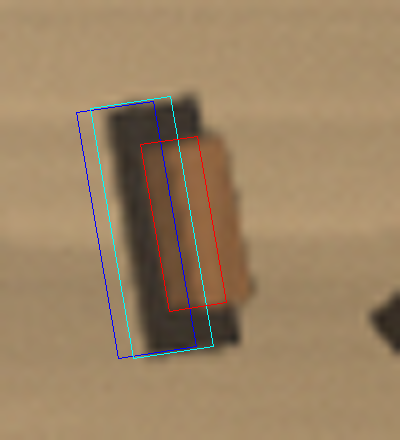

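View pics/scr_scene.png

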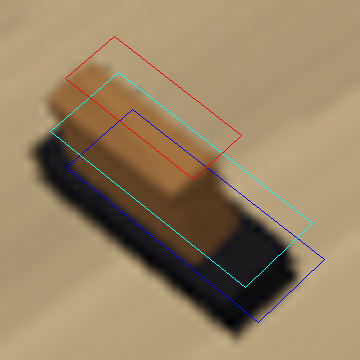

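The -.363 overlay was only my rough guess. The three measured edges agree on an axis y of about -0.374 and a yaw of about 8.2°. I'll check the nearby larger scraper for body clearance.

```bash
python3 - <<'E'
from h import *
c=read_camera("top"); s=read_camera("scene")
# top far grip corners: crop coords/3.3+offset
for p,z in(((320+298/3.3,190+130/3.3),.1),((320+355/3.3,190+207/3.3),.1),((320+255/3.3,190+105/3.3),.03)):
    print(onz(c,[p],z)[0].round(3))
# height of the (408,243) one by two views: grip-top corner top:(298,130) ; scene candidates
o1,d1=ray(c,[(320+298/3.3,190+130/3.3)])
for p in((60+(425-396)/3.3,175+237/3.3),(60+(527-396)/3.3,175+250/3.3),(60+(630-396)/3.3,175+22/3.3),(60+(690-396)/3.3,175+70/3.3)):
    o2,d2=ray(s,[p]); A=np.c_[d1[0],-d2[0]]; t,_,_,_=np.linalg.lstsq(A,o2-o1,rcond=None)
    a=o1+d1[0]*t[0]; b=o2+d2[0]*t[1]; print(a.round(3),np.linalg.norm(a-b).round(4))
P=[[.457,-.374,0.069]]; print(proj(c,P),proj(s,P))
E
```

```text
[ 0.421 -0.496  0.1  ]
[ 0.353 -0.544  0.1  ]
[ 0.445 -0.484  0.03 ]
[ 0.421 -0.48   0.138] 0.0638
[ 0.421 -0.487  0.122] 0.0098
[ 0.421 -0.403  0.329] 0.0665
[ 0.421 -0.414  0.301] 0.1107
[[366.05450477 217.61729737]] [[145.11103776 245.09373783]]
```

{"fn": "arm_command", "kwargs": {
  "rows": [
    [0.381,0.2575,-0.03,0,0,-0.217,0.4],
    [0.381,0.2575,-0.03,0,0,-0.217,0.4],
    [0.381,0.2575,-0.03,0,0,-0.217,0.4],
    [0.381,0.2575,-0.03,0,0,-0.217,0.4],
    [0.381,0.2575,-0.03,0,0,-0.217,0.4],
    [0.381,0.2575,-0.03,0,0,-0.217,0.4],
    [0.381,0.2575,-0.03,0,0,-0.217,0.4],
    [0.381,0.2575,-0.03,0,0,-0.217,0.4],
    [0.381,0.2575,-0.03,0,0,-0.217,0.4],
    [0.381,0.2575,-0.03,0,0,-0.217,0.4],
    [0.381,0.2575,-0.03,0,0,-0.217,0.4],
    [0.381,0.2575,-0.03,0,0,-0.217,0.4]
  ],
  "grip_force": 30
}}

```text
t: 1.7
tool_pos: [0.4571, -0.3744, 0.2116]
orientation: [3.133, 0.226, -0.001]
force: [-0.1, -0.4, -0.1]
opening: 0.0556
```

{"fn": "arm_command", "kwargs": {
  "rows": [
    [0,0,-0.05,0,0,0,0.4],
    [0,0,-0.1,0,0,0,0.4],
    [0,0,-0.15,0,0,0,0.4],
    [0,0,-0.18,0,0,0,0.4],
    [0,0,-0.197,0,0,0,0.4],
    [0,0,-0.197,0,0,0,0.4],
    [0,0,-0.197,0,0,0,0.4]
  ]
}}

```text
t: 2.28
tool_pos: [0.4565, -0.3753, 0.0546]
orientation: [3.133, 0.224, -0.001]
force: [0.3, 0.1, 1.0]
opening: 0.0557
```

```bash
python3 - <<'E'
from h import *
a=read_camera("scene")["frame"][:,:,::-1]
cv2.imwrite("pics/s2.png",cv2.resize(a[180:300,80:230],None,fx=5,fy=5,interpolation=cv2.INTER_CUBIC))
E
```

```text
(no output)
```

View pics/s2.png

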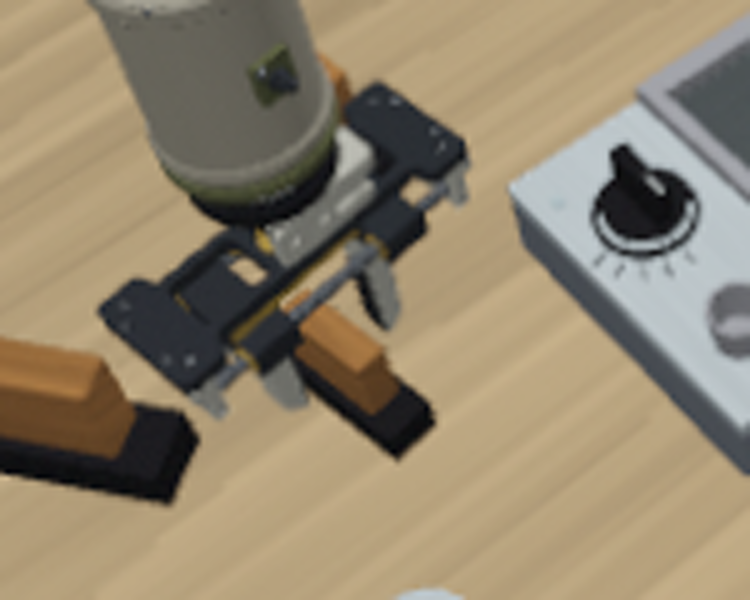

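The fingers straddle the small scraper's grip, with its block end at crop (400,420), and they are clear of the larger one. Now I'll close and lift.

{"fn": "arm_command", "kwargs": {
  "rows": [
    [0,0,0,0,0,0,1],
    [0,0,0,0,0,0,1],
    [0,0,0,0,0,0,1],
    [0,0,0,0,0,0,1],
    [0,0,0,0,0,0,1],
    [0,0,0,0,0,0,1],
    [0,0,0,0,0,0,1],
    [0,0,0,0,0,0,1]
  ],
  "grip_force": 45
}}

```text
t: 3.0
tool_pos: [0.4577, -0.376, 0.0564]
orientation: [3.131, 0.224, 0.002]
force: [-1.0, 1.1, 3.7]
opening: 0.0215
```

{"fn": "arm_command", "kwargs": {
  "rows": [
    [0,0,0.03,0,0,0,1],
    [0,0,0.08,0,0,0,1],
    [0,0,0.13,0,0,0,1],
    [0,0,0.16,0,0,0,1],
    [0,0,0.16,0,0,0,1],
    [0,0,0.16,0,0,0,1]
  ]
}}

```text
t: 3.5
tool_pos: [0.4585, -0.3767, 0.1859]
orientation: [3.129, 0.224, 0.006]
force: [-0.7, 0.7, -3.5]
opening: 0.0217
```

{"fn": "arm_command", "kwargs": {
  "rows": [
    [0.1565,0.34,0,0,0,-0.317,1],
    [0.1565,0.34,0,0,0,-0.317,1],
    [0.1565,0.34,0,0,0,-0.317,1],
    [0.1565,0.34,0,0,0,-0.317,1],
    [0.1565,0.34,0,0,0,-0.317,1],
    [0.1565,0.34,0,0,0,-0.317,1],
    [0.1565,0.34,0,0,0,-0.317,1],
    [0.1565,0.34,0,0,0,-0.317,1],
    [0.1565,0.34,-0.045,0,0,-0.317,1],
    [0.1565,0.34,-0.045,0,0,-0.317,1],
    [0.1565,0.34,-0.045,0,0,-0.317,1]
  ]
}}

```text
t: 4.42
tool_pos: [0.5801, -0.1038, 0.145]
orientation: [3.138, -0.035, -0.01]
force: [-0.2, -0.0, -1.6]
opening: 0.022
```

```bash
python3 - <<'E'
from h import *
s=robot.read_state(); print(s["tool_pos"],s["orientation"],s["force"])
c=read_camera("scene"); a=c["frame"][:,:,::-1]
cv2.imwrite("pics/s3.png",cv2.resize(a[130:280,170:350],None,fx=4.4,fy=4.4,interpolation=cv2.INTER_CUBIC))
c=read_camera("top"); a=c["frame"][:,:,::-1]
cv2.imwrite("pics/t3.png",cv2.resize(a[140:240,175:335],None,fx=5,fy=5,interpolation=cv2.INTER_CUBIC))
E
```

```text
[ 0.5801118  -0.10381676  0.14503762] [ 3.13837323 -0.03524672 -0.01000468] [-0.16592894 -0.03604702 -1.60897041]
```

View pics/s3.png

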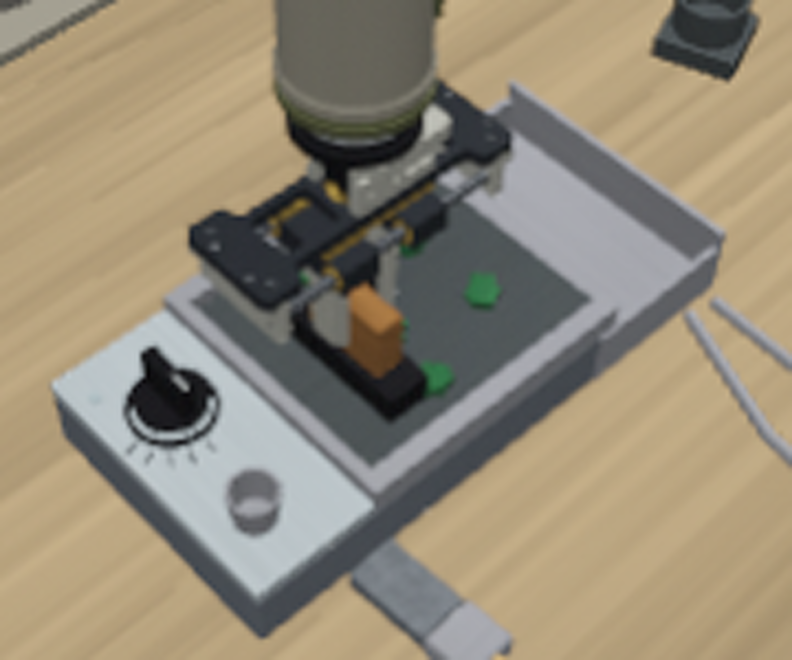

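View pics/t3.png

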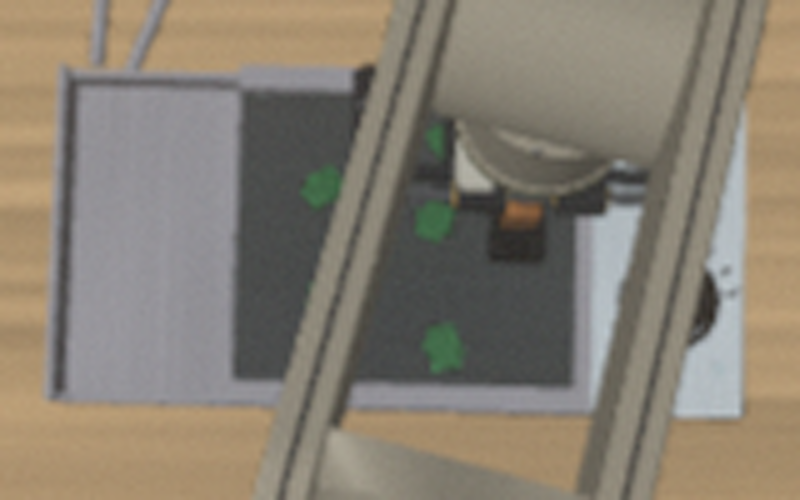

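The scraper hangs over the plate behind the chips; in the top view its near end is at crop (517,262). I'll check that end against the prediction.

```bash
python3 - <<'E'
from h import *
c=read_camera("top");s=robot.read_state();p=s["tool_pos"];print(p)
print(onz(c,[(175+489/5,140+262/5),(175+543/5,140+262/5)],p[2]-.0555).round(4),onz(c,[(175+489/5,140+262/5),(175+543/5,140+262/5)],p[2]-.0315).round(4))
sc=read_camera("scene")
P=[[.551+a*1e-3+b*1e-3*.0227,-.042-.0227*a*1e-3+b*1e-3,z] for a,b,z in((-90,-100,.06),(90,-100,.06),(90,110,.06),(-90,110,.06),(-35,-158,.104))]
print((proj(sc,P)-[170,130])*4.4, (proj(c,P)-[175,140])*5)
E
```

```text
[ 0.58355091 -0.10551448  0.15036682]
[[ 0.5311 -0.0888  0.0949]
 [ 0.5311 -0.1211  0.0949]] [[ 0.5287 -0.0878  0.1189]
 [ 0.5288 -0.1195  0.1189]]
[[187.85360012 312.87480042]
 [368.80514167 480.02775764]
 [598.36556975 304.0912396 ]
 [415.18219129 162.16654252]
 [164.13178601 367.84626948]] [[570.24315914 384.98101946]
 [574.97803222  95.93286592]
 [238.57414164  87.86412207]
 [228.62580289 376.3451299 ]
 [675.72589017 292.17087637]]
```

{"fn": "arm_command", "kwargs": {
  "rows": [
    [0,0,-0.02,0,0,0,1],
    [0,0,-0.04,0,0,0,1],
    [0,0,-0.04,0,0,0,1],
    [0,0,-0.04,0,0,0,1],
    [0,0,-0.04,0,0,0,1]
  ]
}}

```text
t: 5.03
tool_pos: [0.5846, -0.1062, 0.1205]
orientation: [3.135, -0.039, 0.009]
force: [-0.7, -0.2, -1.6]
opening: 0.0222
```

{"fn": "arm_command", "kwargs": {
  "rows": [
    [0,0,-0.001,0,0,0,1],
    [0,0,-0.002,0,0,0,1],
    [0,0,-0.0025,0,0,0,1],
    [0,0,-0.0025,0,0,0,1]
  ]
}}

```text
t: 5.37
tool_pos: [0.5848, -0.1062, 0.1189]
orientation: [3.135, -0.039, 0.01]
force: [0.2, 0.6, -2.7]
opening: 0.022
```

{"fn": "arm_command", "kwargs": {
  "rows": [
    [0,0,-0.001,0,0.01,0,1],
    [0,0,-0.002,0,0.01,0,1],
    [0,0,-0.003,0,0.01,0,1],
    [0,0,-0.003,0,0.01,0,1],
    [0,0,-0.003,0,0.01,0,1]
  ]
}}

```text
t: 5.78
tool_pos: [0.5849, -0.1062, 0.1165]
orientation: [3.135, -0.039, 0.002]
force: [1.2, -0.2, -2.7]
opening: 0.0215
```

{"fn": "arm_command", "kwargs": {
  "rows": [
    [0,0,-0.001,0,0,0,1],
    [0,0,-0.002,0,0,0,1],
    [0,0,-0.002,0,0,0,1],
    [0,0,-0.002,0,0,0,1]
  ]
}}

```text
t: 6.12
tool_pos: [0.5849, -0.1062, 0.1153]
orientation: [3.135, -0.039, 0.002]
force: [-2.8, 0.3, 3.4]
opening: 0.0217
```

{"fn": "arm_command", "kwargs": {
  "rows": [
    [0,0,-0.0008,0,0,0,1],
    [0,0,-0.0008,0,0,0,1],
    [0,0,-0.0008,0,0,0,1]
  ]
}}

```text
t: 6.37
tool_pos: [0.585, -0.1062, 0.115]
orientation: [3.135, -0.039, 0.003]
force: [-2.7, 0.9, 3.8]
opening: 0.0213
```

{"fn": "arm_command", "kwargs": {
  "rows": [
    [0,0,-0.0015,0,0,0,1],
    [0,0,-0.0015,0,0,0,1],
    [0,0,-0.0015,0,0,0,1]
  ]
}}

```text
t: 6.62
tool_pos: [0.5851, -0.1063, 0.1145]
orientation: [3.135, -0.039, 0.003]
force: [-5.0, 1.9, 7.9]
opening: 0.0215
```

{"fn": "arm_command", "kwargs": {
  "rows": [
    [-0.001,0.008,-0.001,0,0,0,1],
    [-0.001,0.016,-0.001,0,0,0,1],
    [-0.001,0.024,-0.001,0,0,0,1],
    [0,0.032,-0.001,0,0,0,1],
    [0,0.04,-0.001,0,0,0,1],
    [0,0.048,-0.001,0,0,0,1]
  ]
}}

```text
t: 7.12
tool_pos: [0.5865, -0.0688, 0.1149]
orientation: [3.133, -0.039, 0.008]
force: [1.2, -3.5, 6.0]
opening: 0.0215
```

{"fn": "arm_command", "kwargs": {
  "rows": [
    [-0.001,0.008,-0.0012,0,0,0,1],
    [-0.001,0.016,-0.0012,0,0,0,1],
    [-0.001,0.024,-0.0012,0,0,0,1],
    [-0.001,0.032,-0.0012,0,0,0,1],
    [-0.001,0.04,-0.0012,0,0,0,1],
    [-0.001,0.048,-0.0012,0,0,0,1],
    [-0.001,0.056,-0.0012,0,0,0,1],
    [0,0.064,-0.0012,0,0,0,1],
    [0,0.072,-0.0012,0,0,0,1]
  ]
}}

```text
t: 7.87
tool_pos: [0.5878, -0.0121, 0.1151]
orientation: [3.131, -0.039, 0.013]
force: [0.8, -3.7, 5.5]
opening: 0.0215
```

```bash
cat > pic.py <<'E'
import sys
from h import *
n=sys.argv[1]
c=read_camera("scene"); a=c["frame"][:,:,::-1]
A=cv2.resize(a[130:280,170:350],None,fx=3.9,fy=3.9,interpolation=cv2.INTER_CUBIC)
cv2.imwrite(f"pics/s{n}.png",A)
c=read_camera("top"); a=c["frame"][:,:,::-1]
cv2.imwrite(f"pics/t{n}.png",cv2.resize(a[140:240,175:335],None,fx=4,fy=4,interpolation=cv2.INTER_CUBIC))
E
python3 pic.py 4
```

```text
(no output)
```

View pics/s4.png

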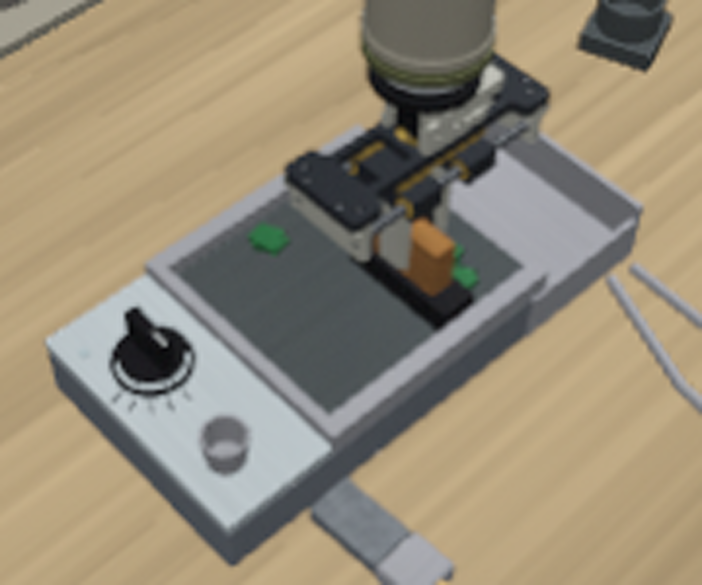

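View pics/t4.png

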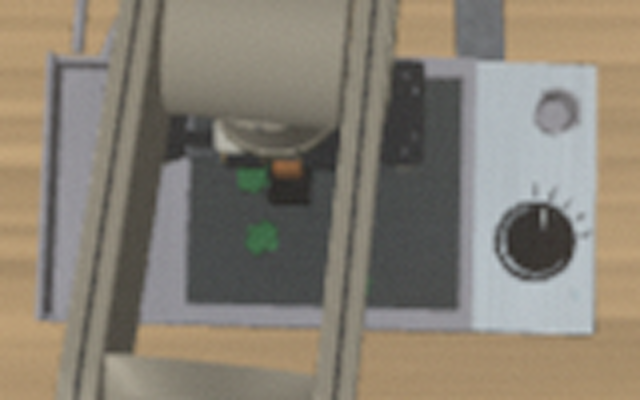

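The scene view shows the block pushing chips: one at crop (465,275), with the far-lane chip untouched at (268,237). Continuing over the edge.

{"fn": "arm_command", "kwargs": {
  "rows": [
    [-0.001,0.008,-0.0012,0,0.012,0,1],
    [-0.002,0.016,-0.0013,0,0.012,0,1],
    [-0.002,0.024,-0.0013,0,0.012,0,1],
    [-0.002,0.032,-0.0013,0,0.012,0,1],
    [-0.002,0.04,-0.0013,0,0.012,0,1],
    [-0.002,0.048,-0.0013,0,0.012,0,1],
    [-0.002,0.056,-0.0013,0,0.012,0,1],
    [-0.002,0.064,-0.0013,0,0.012,0,1],
    [-0.001,0.072,-0.0013,0,0.012,0,1],
    [-0.001,0.08,-0.0013,0,0.012,0,1],
    [-0.001,0.086,-0.0013,0,0.012,0,1]
  ]
}}

```text
t: 8.88
tool_pos: [0.5882, 0.0573, 0.115]
orientation: [3.131, -0.038, 0.008]
force: [0.0, -4.3, 5.4]
opening: 0.0217
```

```bash
python3 pic.py 5
```

```text
(no output)
```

View pics/s5.png

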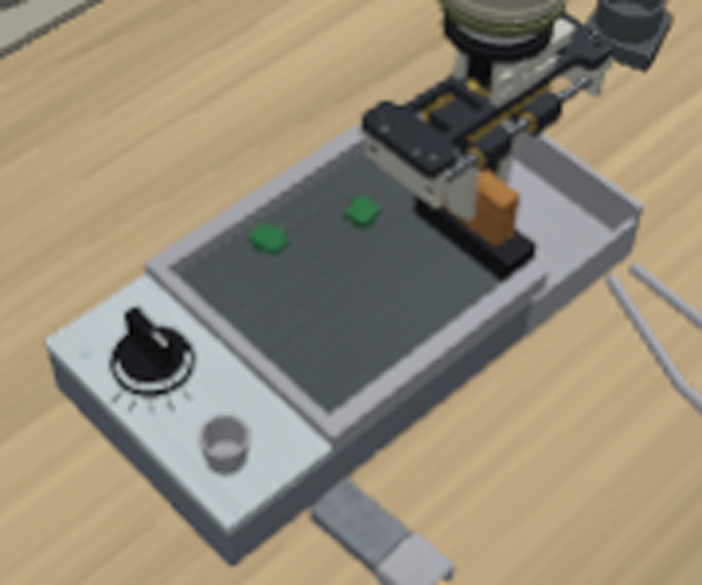

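View pics/t5.png

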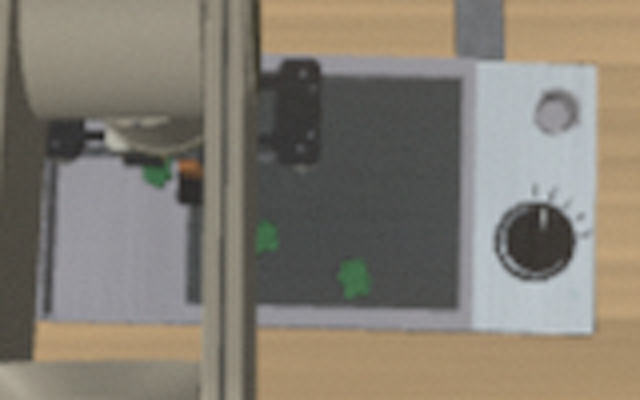

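{"fn": "arm_command", "kwargs": {
  "rows": [
    [0,0.006,-0.001,0,0,0,1],
    [0,0.01,-0.001,0,0,0,1],
    [0,0.01,-0.0005,0,0,0,1],
    [0,0.01,0.02,0,0,0,1],
    [0,0.0,0.05,0,0,0,1],
    [0,-0.02,0.06,0,0,0,1],
    [0,-0.05,0.06,0,0,0,1],
    [0,-0.1,0.06,0,0,0,1],
    [0,-0.14,0.06,0,0,0,1],
    [0,-0.18,0.06,0,0,0,1],
    [0,-0.2,0.06,0,0,0,1],
    [0,-0.2,0.06,0,0,0,1]
  ]
}}

```text
t: 9.98
tool_pos: [0.5876, -0.1057, 0.1619]
orientation: [3.131, -0.043, 0.006]
force: [0.3, 0.4, -1.8]
opening: 0.0216
```

```bash
python3 pic.py 6
```

```text
(no output)
```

View pics/s6.png

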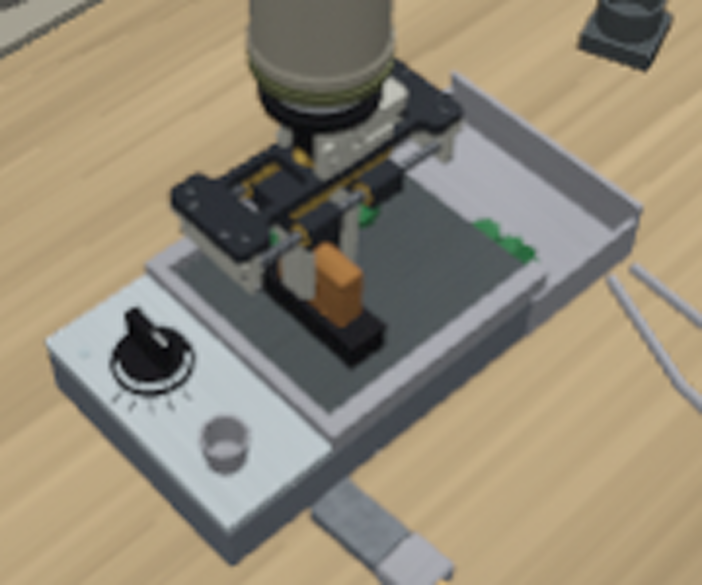

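View pics/t6.png

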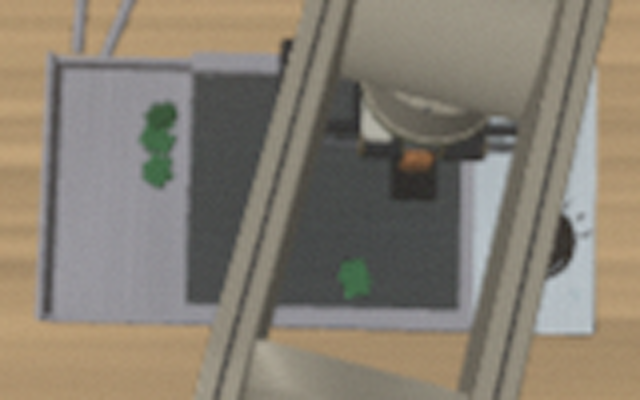

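Three chips are in the tray, at top crop (160,115), (157,140) and (157,172); the other two are still in the near lane. Now the second lane.

{"fn": "arm_command", "kwargs": {
  "rows": [
    [-0.04,0,0,0,0.006,0,1],
    [-0.0914,-0.001,0,0,0.006,0,1],
    [-0.0914,-0.001,0,0,0.006,0,1],
    [-0.0914,-0.001,0,0,0.006,0,1],
    [-0.0914,-0.001,-0.03,0,0.006,0,1],
    [-0.0914,-0.001,-0.051,0,0.006,0,1],
    [-0.0914,-0.001,-0.051,0,0.006,0,1],
    [-0.0914,-0.001,-0.051,0,0.006,0,1],
    [-0.0914,-0.001,-0.051,0,0.006,0,1]
  ]
}}

```text
t: 10.83
tool_pos: [0.5158, -0.1028, 0.1223]
orientation: [3.132, -0.039, 0.003]
force: [-0.9, -0.4, -2.0]
opening: 0.0216
```

```bash
python3 pic.py 7
```

```text
(no output)
```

View pics/s7.png

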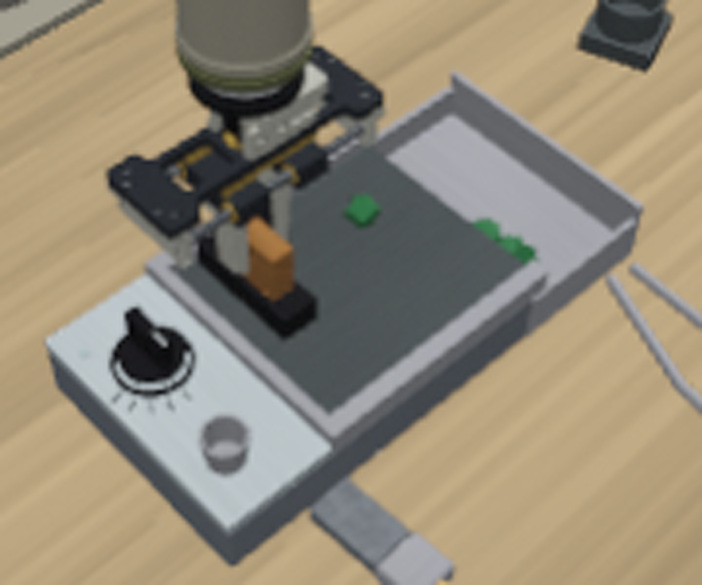

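View pics/t7.png

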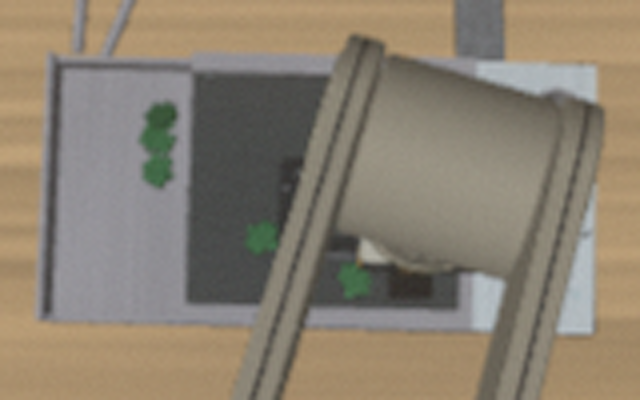

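{"fn": "arm_command", "kwargs": {
  "rows": [
    [0,0,-0.003,0,0,0,1],
    [0,0,-0.005,0,0,0,1],
    [0,0,-0.007,0,0,0,1],
    [0,0,-0.008,0,0,0,1],
    [0,0,-0.008,0,0,0,1]
  ]
}}

```text
t: 11.35
tool_pos: [0.5161, -0.1032, 0.1164]
orientation: [3.132, -0.039, 0.005]
force: [-0.7, -0.2, -1.0]
opening: 0.0218
```

{"fn": "arm_command", "kwargs": {
  "rows": [
    [0,0,-0.001,0,0,0,1],
    [0,0,-0.0015,0,0,0,1],
    [0,0,-0.0015,0,0,0,1]
  ]
}}

```text
t: 11.6
tool_pos: [0.5161, -0.1032, 0.1155]
orientation: [3.132, -0.04, 0.005]
force: [-2.5, 0.9, 2.3]
opening: 0.0216
```

{"fn": "arm_command", "kwargs": {
  "rows": [
    [0,0,-0.0018,0,0,0,1],
    [0,0,-0.0018,0,0,0,1],
    [0,0,-0.0018,0,0,0,1]
  ]
}}

```text
t: 11.85
tool_pos: [0.5162, -0.1033, 0.1148]
orientation: [3.132, -0.04, 0.006]
force: [-4.6, 2.0, 6.4]
opening: 0.022
```

{"fn": "arm_command", "kwargs": {
  "rows": [
    [0,0.008,-0.0015,0,0,0,1],
    [0,0.016,-0.0015,0,0,0,1],
    [0,0.024,-0.0015,0,0,0,1],
    [0,0.032,-0.0015,0,0,0,1],
    [0.001,0.04,-0.0015,0,0,0,1],
    [0.001,0.048,-0.0015,0,0,0,1]
  ]
}}

```text
t: 12.35
tool_pos: [0.5184, -0.0658, 0.115]
orientation: [3.13, -0.04, 0.011]
force: [0.3, -4.8, 6.9]
opening: 0.0217
```

{"fn": "arm_command", "kwargs": {
  "rows": [
    [-0.003,0.008,-0.0014,0,0.01,0,1],
    [-0.003,0.016,-0.0014,0,0.01,0,1],
    [-0.003,0.024,-0.0014,0,0.01,0,1],
    [-0.003,0.032,-0.0014,0,0.01,0,1],
    [-0.003,0.04,-0.0014,0,0.01,0,1],
    [-0.003,0.048,-0.0014,0,0.01,0,1],
    [-0.003,0.056,-0.0014,0,0.01,0,1],
    [-0.003,0.064,-0.0014,0,0.01,0,1],
    [-0.003,0.072,-0.0014,0,0.01,0,1],
    [-0.002,0.08,-0.0014,0,0.01,0,1]
  ]
}}

```text
t: 13.18
tool_pos: [0.5175, -0.0022, 0.1148]
orientation: [3.128, -0.04, 0.005]
force: [-0.5, -5.8, 7.3]
opening: 0.0217
```

```bash
python3 pic.py 8
```

```text
(no output)
```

View pics/t8.png

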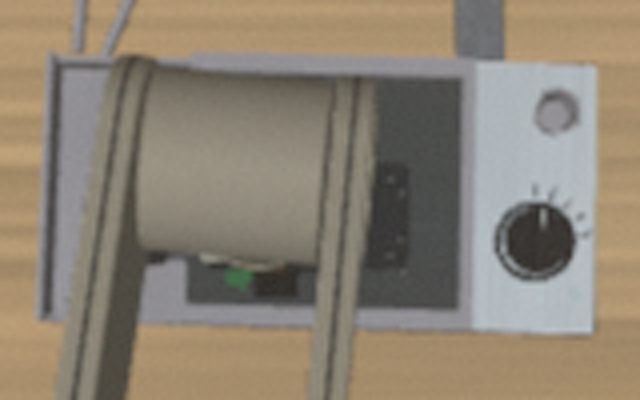

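View pics/s8.png

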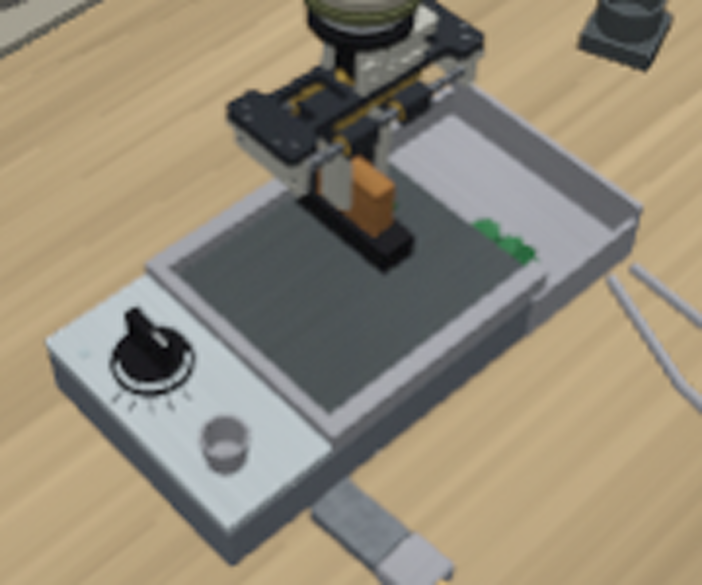

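The near chip at top crop (238,277) is ahead of the block face and nothing is left behind it. Continuing over the edge.

{"fn": "arm_command", "kwargs": {
  "rows": [
    [0,0.008,-0.0014,0,0.006,0,1],
    [0,0.016,-0.0014,0,0.006,0,1],
    [0,0.024,-0.0014,0,0.006,0,1],
    [0,0.032,-0.0014,0,0.006,0,1],
    [0,0.04,-0.0014,0,0.006,0,1],
    [0,0.048,-0.0014,0,0.006,0,1],
    [0,0.056,-0.0014,0,0.006,0,1],
    [0,0.064,-0.0014,0,0.006,0,1],
    [0.001,0.072,-0.0014,0,0.006,0,1],
    [0.001,0.08,-0.0014,0,0.006,0,1],
    [0.001,0.085,-0.0012,0,0.006,0,1],
    [0.001,0.085,-0.001,0,0.006,0,1]
  ]
}}

```text
t: 14.28
tool_pos: [0.5194, 0.0671, 0.1149]
orientation: [3.129, -0.038, 0.004]
force: [-0.4, -1.2, 4.5]
opening: 0.0222
```

{"fn": "arm_command", "kwargs": {
  "rows": [
    [0,0.0,0.02,0,0,0,1],
    [0,0.0,0.05,0,0,0,1],
    [0,-0.02,0.07,0,0,0,1],
    [0,-0.06,0.09,0,0,0,1],
    [0,-0.11,0.09,0,0,0,1],
    [0,-0.16,0.09,0,0,0,1],
    [0,-0.21,0.09,0,0,0,1],
    [0,-0.26,0.09,0,0,0,1],
    [0,-0.3,0.09,0,0,0,1],
    [0,-0.3,0.09,0,0,0,1]
  ]
}}

```text
t: 15.12
tool_pos: [0.5184, -0.178, 0.186]
orientation: [3.127, -0.045, 0.002]
force: [-0.0, 1.0, -2.2]
opening: 0.0218
```

```bash
python3 pic.py 9
```

```text
(no output)
```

View pics/t9.png

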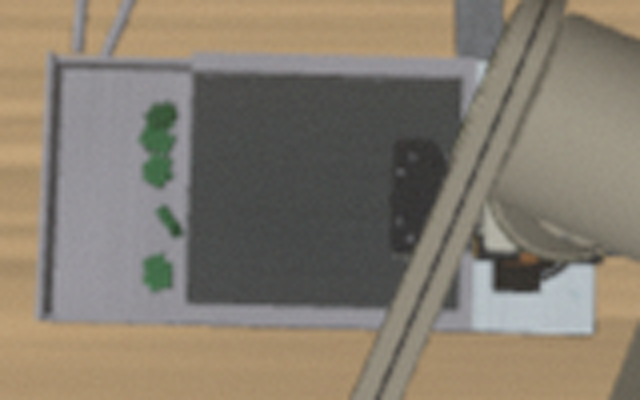

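View pics/s9.png

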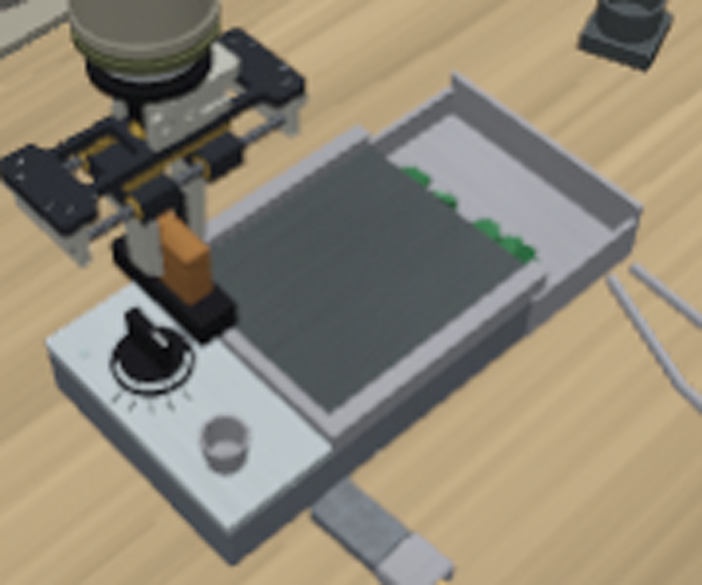

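All five chips are in the tray, at top crop (160,113), (157,140), (157,172), (169,220, standing on edge) and (157,272), and the plate is empty. Now I'll put the scraper back on the bench.

{"fn": "arm_command", "kwargs": {
  "rows": [
    [-0.073,-0.209,0,0,0,0,1],
    [-0.073,-0.209,0,0,0,0,1],
    [-0.073,-0.209,0,0,0,0,1],
    [-0.073,-0.209,0,0,0,0,1],
    [-0.073,-0.209,0,0,0,0,1],
    [-0.073,-0.209,-0.05,0,0,0,1],
    [-0.073,-0.209,-0.1,0,0,0,1],
    [-0.073,-0.209,-0.13,0,0,0,1],
    [-0.073,-0.209,-0.15,0,0,0,1],
    [-0.073,-0.209,-0.155,0,0,0,1],
    [-0.073,-0.209,-0.155,0,0,0,1],
    [-0.073,-0.209,-0.155,0,0,0,1]
  ]
}}

```text
t: 16.22
tool_pos: [0.4612, -0.3401, 0.0627]
orientation: [3.13, -0.041, 0.003]
force: [0.3, 0.1, -1.6]
opening: 0.0216
```

{"fn": "arm_command", "kwargs": {
  "rows": [
    [0,0,-0.003,0,0,0,1],
    [0,0,-0.006,0,0,0,1],
    [0,0,-0.008,0,0,0,1],
    [0,0,-0.0085,0,0,0,1],
    [0,0,-0.0085,0,0,0,1]
  ]
}}

```text
t: 16.63
tool_pos: [0.4616, -0.3403, 0.0565]
orientation: [3.129, -0.041, 0.004]
force: [0.3, 0.8, 0.5]
opening: 0.0214
```

{"fn": "arm_command", "kwargs": {
  "rows": [
    [0,0,-0.001,0,0,0,1],
    [0,0,-0.001,0,0,0,1]
  ]
}}

```text
t: 16.8
tool_pos: [0.4617, -0.3404, 0.0565]
orientation: [3.129, -0.041, 0.005]
force: [-1.8, 2.2, 5.0]
opening: 0.0214
```

{"fn": "arm_command", "kwargs": {
  "rows": [
    [0,0,0.0005,0,0,0,0.45],
    [0,0,0.0005,0,0,0,0.45],
    [0,0,0.0005,0,0,0,0.45],
    [0,0,0.0005,0,0,0,0.45],
    [0,0,0.0005,0,0,0,0.45],
    [0,0,0.0005,0,0,0,0.45]
  ]
}}

```text
t: 17.3
tool_pos: [0.4617, -0.3404, 0.0568]
orientation: [3.129, -0.041, 0.004]
force: [-0.4, 0.3, -0.3]
opening: 0.0508
```

{"fn": "arm_command", "kwargs": {
  "rows": [
    [0,0,0.03,0,0,0,0.45],
    [0,0,0.08,0,0,0,0.45],
    [0,0,0.13,0,0,0,0.45],
    [0,0,0.17,0,0,0,0.45],
    [0,0,0.17,0,0,0,0.45],
    [0,0,0.17,0,0,0,0.45]
  ]
}}

```text
t: 17.8
tool_pos: [0.4631, -0.3417, 0.196]
orientation: [3.126, -0.041, 0.011]
force: [-0.3, 0.3, -0.2]
opening: 0.0511
```

```bash
python3 - <<'E'
from h import *
c=read_camera("scene"); a=c["frame"][:,:,::-1]
cv2.imwrite("pics/s10.png",cv2.resize(a[150:290,60:320],None,fx=3,fy=3,interpolation=cv2.INTER_CUBIC))
s=robot.read_state(); print(s["q"])
E
```

```text
[-0.72022722  0.07315783  1.62681764 -0.00731403  1.43001001  0.87797397]
```

View pics/s10.png

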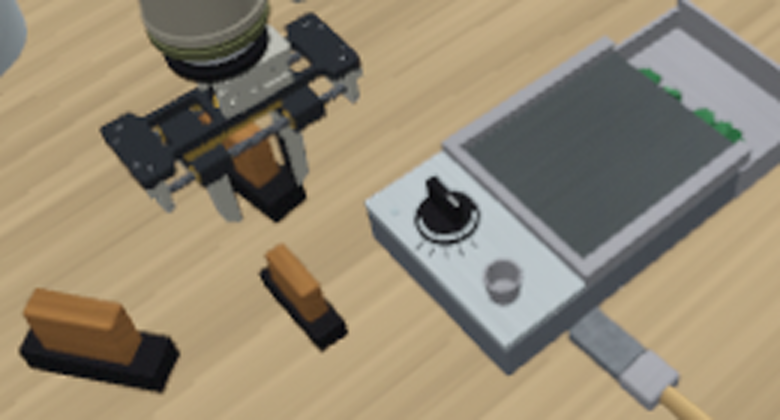

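The scraper stands upright at crop (265,180) and has been released. I'll refine the knob position using the first top picture.

```bash
python3 - <<'E'
from h import *
c=read_camera("top"); s=read_camera("scene")
im=cv2.imread("pics/top0.png"); k=6
for (x0,y0,x1,y1) in((296,186,324,214),):
    g=cv2.resize(cv2.cvtColor(im,cv2.COLOR_BGR2GRAY)[y0:y1,x0:x1],None,fx=k,fy=k,interpolation=cv2.INTER_CUBIC)
    m=(g<100).astype(np.uint8); m=cv2.morphologyEx(m,cv2.MORPH_OPEN,np.ones((19,19)))
    q=max(cv2.findContours(m,0,cv2.CHAIN_APPROX_NONE)[0],key=cv2.contourArea)
    e=cv2.fitEllipse(q); ctr=(np.array(e[0])+.5)/k-.5+[x0,y0]; print(e,ctr,onz(c,[ctr],.074),onz(c,[ctr],.08))
    print(np.array(e[1])/k*.0031)
P=[[.512,-.1995,.074],[.512,-.1995,.104]]
print(proj(c,P))
for n,cc,f,(x0,y0,x1,y1) in(("top",c,im,(290,180,330,220)),("scene",s,cv2.imread("pics/scene0.png"),(185,195,235,245))):
    v=cv2.resize(f[y0:y1,x0:x1],None,fx=9,fy=9,interpolation=cv2.INTER_CUBIC)
    for z,col,R in((.074,(0,0,255),.025),):
        t=np.linspace(0,6.28,40); pts=np.c_[.512+R*np.cos(t),-.1995+R*np.sin(t),0*t+z]
        cv2.polylines(v,[((proj(cc,pts)-[x0,y0]+.5)*9).astype(int)],True,col,1)
    b=[[.512+a*.022*1+d*.006*.0227,-.1995-.0227*a*.022+d*.006,.104] for a,d in((1,1),(1,-1),(-1,-1),(-1,1))]
    cv2.polylines(v,[((proj(cc,b)-[x0,y0]+.5)*9).astype(int)],True,(0,255,255),1)
    cv2.imwrite(f"pics/kn_{n}.png",v)
A=cv2.imread("pics/kn_top.png");B=cv2.imread("pics/kn_scene.png"); h=min(A.shape[0],B.shape[0]); cv2.imwrite("pics/kn.png",np.hstack([A[:h,:380],B[:h,:400]]))
E
```

```text
((83.15992736816406, 85.51968383789062), (96.28651428222656, 108.36609649658203), 125.55056762695312) [309.44332123 199.83661397] [[ 0.51061001 -0.2012399   0.074     ]] [[ 0.5101347  -0.20040666  0.08      ]]
[0.04974803 0.05598915]
[[308.86722807 199.38063613]
 [310.24600727 198.57319582]]
```

View pics/kn.png

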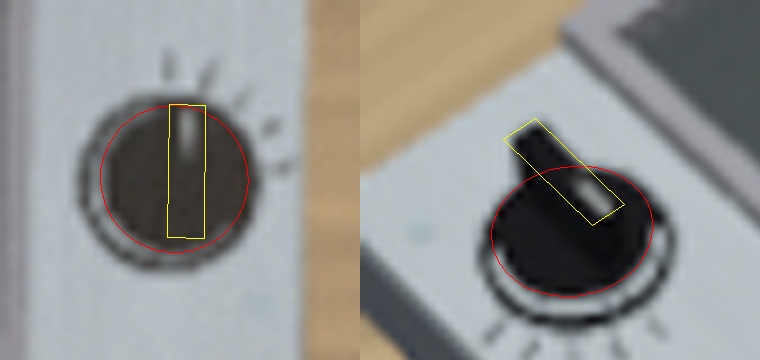

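{"fn": "arm_command", "kwargs": {
  "rows": [
    [0.06,0.177,0,0,0,1,0.6],
    [0.06,0.177,0,0,0,1,0.6],
    [0.06,0.177,0,0,0,1,0.6],
    [0.06,0.177,0,0,0,1,0.6],
    [0.06,0.177,0,0,0,1,0.6],
    [0.06,0.177,0,0,0,1,0.6]
  ]
}}

```text
t: 18.45
tool_pos: [0.5082, -0.1966, 0.1889]
orientation: [3.036, 0.776, 0.001]
force: [-0.0, -0.6, -0.2]
opening: 0.0372
```

{"fn": "arm_command", "kwargs": {
  "rows": [
    [0,0,0,0,0,1,0.6],
    [0,0,0,0,0,1,0.6],
    [0,0,0,0,0,1,0.6],
    [0,0,0,0,0,1,0.6],
    [0,0,0,0,0,1,0.6],
    [0,0,0,0,0,1,0.6]
  ]
}}

```text
t: 18.95
tool_pos: [0.5072, -0.1978, 0.1876]
orientation: [2.736, 1.532, 0.002]
force: [-1.3, 0.1, 0.3]
opening: 0.0374
```

{"fn": "arm_command", "kwargs": {
  "rows": [
    [0,0,0,0,0,1,0.6],
    [0,0,0,0,0,1,0.6],
    [0,0,0,0,0,1,0.6],
    [0,0,0,0,0,1,0.6],
    [0,0,0,0,0,1,0.6],
    [0,0,0,0,0,1,0.6]
  ]
}}

```text
t: 19.45
tool_pos: [0.5067, -0.1986, 0.187]
orientation: [2.253, 2.183, 0.003]
force: [0.5, 0.5, 0.6]
opening: 0.037
```

{"fn": "arm_command", "kwargs": {
  "rows": [
    [0,0,0,0,0,1,0.6],
    [0,0,0,0,0,1,0.6],
    [0,0,0,0,0,1,0.6],
    [0,0,0,0,0,1,0.6],
    [0,0,0,0,0,1,0.6],
    [0,0,0,0,0,1,0.6]
  ]
}}

```text
t: 19.95
tool_pos: [0.5065, -0.1988, 0.1868]
orientation: [1.62, 2.688, 0.004]
force: [-0.6, -0.4, -0.4]
opening: 0.0375
```

{"fn": "arm_command", "kwargs": {
  "rows": [
    [0,0,0,0,0,1,0.6],
    [0,0,0,0,0,1,0.6],
    [0,0,0,0,0,1,0.6],
    [0,0,0,0,0,1,0.6],
    [0,0,0,0,0,1,0.6],
    [0,0,0,0,0,1,0.6]
  ]
}}

```text
t: 20.45
tool_pos: [0.5064, -0.1989, 0.1867]
orientation: [0.88, 3.013, 0.006]
force: [0.1, 0.4, -0.1]
opening: 0.0371
```

{"fn": "arm_command", "kwargs": {
  "rows": [
    [0.006,-0.0014,0,0,0,0.99,0.6],
    [0.006,-0.0014,0,0,0,0.99,0.6],
    [0.006,-0.0014,-0.03,0,0,0.99,0.6],
    [0.006,-0.0014,-0.06,0,0,0.99,0.6],
    [0.006,-0.0014,-0.07,0,0,0.99,0.6],
    [0.006,-0.0014,-0.07,0,0,0.99,0.6],
    [0.006,-0.0014,-0.07,0,0,0.99,0.6]
  ]
}}

```text
t: 21.03
tool_pos: [0.511, -0.1999, 0.1307]
orientation: [0.089, 3.14, 0.007]
force: [0.0, 0.1, 0.1]
opening: 0.0373
```

```bash
python3 - <<'E'
from h import *
c=read_camera("scene"); a=c["frame"][:,:,::-1]
A=cv2.resize(a[165:255,160:260],None,fx=6,fy=6,interpolation=cv2.INTER_CUBIC)
cv2.imwrite("pics/s11.png",A); print(robot.read_state()["q"])
E
```

```text
[-0.46932196  0.06745594  1.74865062  0.00455111  1.32496391 -1.98580917]
```

View pics/s11.png

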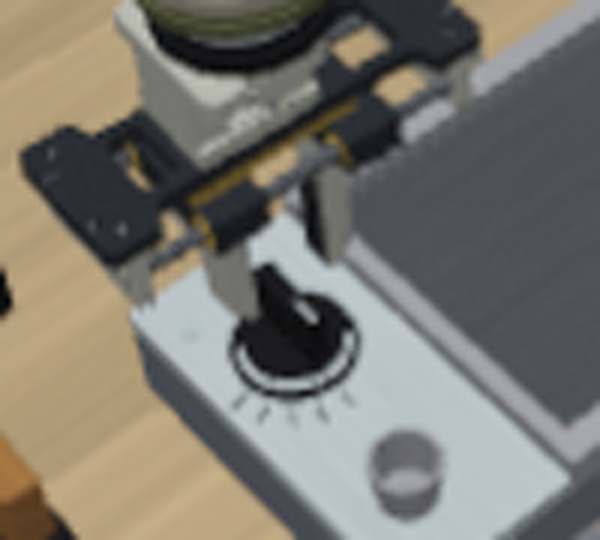

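The open fingers are centred over the knob's bar, with tips at crop (240,315) and (335,260) and the bar between them. Going down.

{"fn": "arm_command", "kwargs": {
  "rows": [
    [0,0,-0.02,0,0,0,0.6],
    [0,0,-0.035,0,0,0,0.6],
    [0,0,-0.043,0,0,0,0.6],
    [0,0,-0.043,0,0,0,0.6],
    [0,0,-0.043,0,0,0,0.6]
  ]
}}

```text
t: 21.5
tool_pos: [0.5114, -0.2002, 0.0973]
orientation: [0.088, 3.139, 0.006]
force: [0.3, -0.8, 0.9]
opening: 0.0374
```

{"fn": "arm_command", "kwargs": {
  "rows": [
    [0,0,0,0,0,0,0.95],
    [0,0,0,0,0,0,0.95],
    [0,0,0,0,0,0,0.95],
    [0,0,0,0,0,0,0.95],
    [0,0,0,0,0,0,0.95],
    [0,0,0,0,0,0,0.95]
  ],
  "grip_force": 20
}}

```text
t: 22.0
tool_pos: [0.5118, -0.1997, 0.0977]
orientation: [0.088, 3.138, 0.008]
force: [0.4, 4.1, 3.2]
opening: 0.0121
```

{"fn": "arm_command", "kwargs": {
  "rows": [
    [0,0.001,-0.003,0,0,0,0.95],
    [0,0.001,-0.006,0,0,0,0.95],
    [0,0.001,-0.008,0,0,0,0.95],
    [0,0.001,-0.0085,0,0,0,0.95],
    [0,0.001,-0.0085,0,0,0,0.95]
  ],
  "grip_force": 30
}}

```text
t: 22.42
tool_pos: [0.5119, -0.1995, 0.0917]
orientation: [0.088, 3.138, 0.006]
force: [-3.9, 0.2, 9.6]
opening: 0.0116
```

{"fn": "arm_command", "kwargs": {
  "rows": [
    [0,0,-0.001,0,0,-0.2,0.95],
    [0,0,-0.001,0,0,-0.4,0.95],
    [0,0,-0.001,0,0,-0.6,0.95],
    [0,0,-0.001,0,0,-0.8,0.95],
    [0,0,-0.001,0,0,-1,0.95],
    [0,0,-0.001,0,0,-1,0.95]
  ]
}}

```text
t: 22.92
tool_pos: [0.5119, -0.1996, 0.0917]
orientation: [0.907, 3.004, 0.004]
force: [-5.8, 2.1, 10.8]
opening: 0.0118
```

{"fn": "arm_command", "kwargs": {
  "rows": [
    [-0.0008,0,-0.001,0,0,-0.2,0.95],
    [-0.0008,0,-0.001,0,0,-0.4,0.95],
    [-0.0008,0,-0.001,0,0,-0.6,0.95],
    [-0.0008,0,-0.001,0,0,-0.8,0.95],
    [-0.0008,0,-0.001,0,0,-1,0.95],
    [-0.0008,0,-0.001,0,0,-1,0.95]
  ]
}}

```text
t: 23.42
tool_pos: [0.5116, -0.1997, 0.0918]
orientation: [1.663, 2.66, 0.003]
force: [-2.9, 2.4, 9.2]
opening: 0.0119
```

```bash
python3 - <<'E'
from h import *
s=robot.read_state(); print(s["q"],s["wrist_torque"],s["force"],s["orientation"])
E
```

```text
[-4.66461143e-01  1.06373021e-01  1.78510940e+00  1.57798194e-03
  1.24517936e+00 -9.20516274e-01] [ 0.48435806  0.50944199 -0.0353729 ] [-2.89311779  2.37308446  9.16375145] [1.66256853 2.65998043 0.00304671]
```

{"fn": "arm_command", "kwargs": {
  "rows": [
    [0,0,-0.001,0,0,-0.2,0.95],
    [0,0,-0.001,0,0,-0.4,0.95],
    [0,0,-0.001,0,0,-0.55,0.95],
    [0,0,-0.001,0,0,-0.62,0.95],
    [0,0,-0.001,0,0,-0.65,0.95],
    [0,0,-0.001,0,0,-0.65,0.95]
  ]
}}

```text
t: 23.92
tool_pos: [0.5116, -0.1996, 0.0917]
orientation: [2.09, 2.339, 0.002]
force: [-5.0, 2.6, 10.5]
opening: 0.0122
```

```bash
python3 - <<'E'
from h import *
s=robot.read_state(); print(s["q"],s["wrist_torque"],s["force"],s["orientation"])
E
```

```text
[-4.65144141e-01  1.06444046e-01  1.78513758e+00 -3.29239394e-04
  1.24497657e+00 -5.77616351e-01] [0.5387677  0.93356696 0.3681194 ] [-4.97012153  2.63102083 10.53110463] [2.08965552e+00 2.33921309e+00 1.58782899e-03]
```

The torque rose to 0.37 N m with the tool turned 80°, so the knob is at its stop. Now I'll let it rise, open and retreat.

{"fn": "arm_command", "kwargs": {
  "rows": [
    [0,0,0.002,0,0,0.05,0.95],
    [0,0,0.005,0,0,0.05,0.95],
    [0,0,0.0075,0,0,0.05,0.95],
    [0,0,0.0075,0,0,0.05,0.8],
    [0,0,0.0075,0,0,0.05,0.7],
    [0,0,0.0075,0,0,0.05,0.65],
    [0,0,0.0075,0,0,0.05,0.65],
    [0,0,0.0075,0,0,0.05,0.65]
  ]
}}

```text
t: 24.58
tool_pos: [0.5115, -0.1996, 0.0974]
orientation: [2.059, 2.366, 0.002]
force: [0.6, 1.3, 0.2]
opening: 0.0325
```

{"fn": "arm_command", "kwargs": {
  "rows": [
    [0,0,0.03,0,0,0,0.65],
    [0,0,0.08,0,0,0,0.65],
    [0,0,0.13,0,0,0,0.65],
    [-0.05,-0.05,0.15,0,0,0,0.65],
    [-0.1,-0.1,0.15,0,0,0,0.65],
    [-0.14,-0.15,0.15,0,0,0,0.65],
    [-0.14,-0.2,0.15,0,0,0,0.65],
    [-0.14,-0.25,0.15,0,0,0,0.65],
    [-0.14,-0.3,0.15,0,0,0,0.65],
    [-0.14,-0.3,0.15,0,0,0,0.65],
    [-0.14,-0.3,0.15,0,0,0,0.65]
  ]
}}

```text
t: 25.5
tool_pos: [0.3976, -0.4446, 0.2167]
orientation: [2.064, 2.362, -0.001]
force: [0.1, 0.5, 0.4]
opening: 0.0325
```

```bash
python3 pic.py 12; python3 - <<'E'
from h import *
for n in("scene","top"):
    cv2.imwrite(f"pics/{n}_end.png",read_camera(n)["frame"][:,:,::-1])
E
```

```text
(no output)
```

View pics/t12.png

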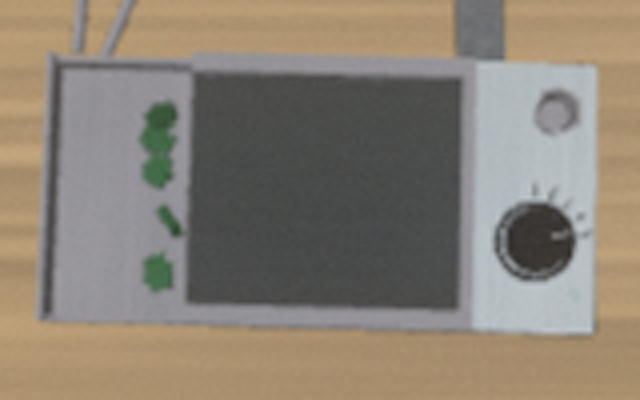

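View pics/s12.png

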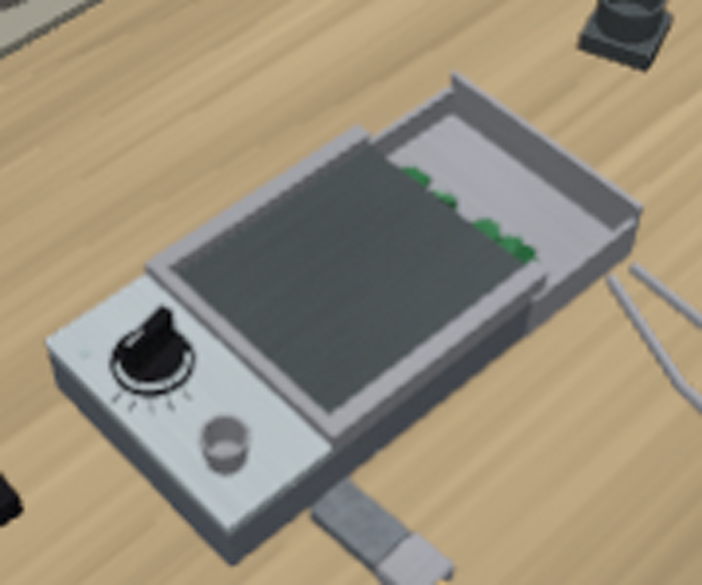

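View pics/scene_end.png

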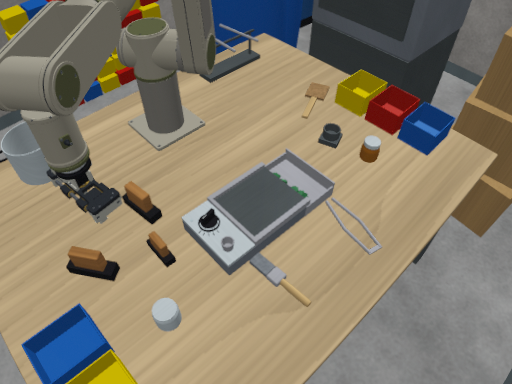

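View pics/top_end.png

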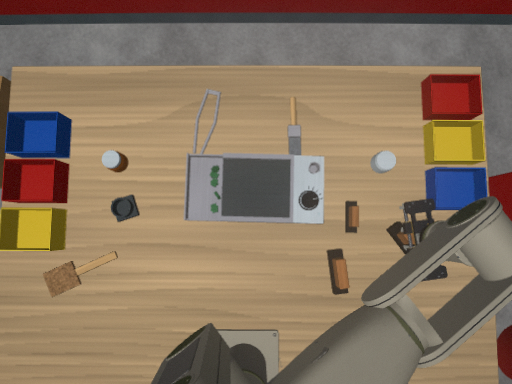

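The knob's pointer has gone from straight up to the right (top crop 560,236). The chips lie exactly where they did after the wipe, the scraper stands at top (351,217), and the bystanders look unmoved. Handing in.

```bash
python3 - <<'E'
from h import *
s=robot.read_state(); print(s["t"],s["force"],np.abs(s["dq"]).max())
print(ticket.close_job())
E
```

```text
25.7 [ 0.24182448  0.25575355 -0.38372087] 0.017435494430785656
the job is handed in; nothing more can be done
None
```

I handed the job in at 25.7 s; no verdict is reported, so what follows rests on my own checks.

- **Wiping:** I took the smallest of the three scraper-like blocks and wiped the plate in two lanes with about 8–10 N of contact force (estimated from the wrist force). All five chips went over the open end into the tray.
- **Scraper:** I stood it upright on the bench near where it started and let it go before touching the knob.
- **Knob:** I pushed it down about 6 mm (about 10 N) and turned it clockwise about 80°, until the wrist torque rose to 0.37 N m at the stop. I let it rise before opening the fingers.

**Last checks:**
- The final pictures show an empty plate and five chips in the tray. One chip stands on edge, but it had not moved since it fell.
- The scraper is upright, the knob's pointer is at its end position, and the bystanders look unmoved.
- The wrist force was about zero with the gripper clear of everything. The knob's height was judged only from the lift and the picture, not measured.
- My first overlay of the scraper was about 11 mm off because it used a guessed position. I corrected it from three measured edges that agreed before grasping. No other check disagreed.

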